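# Start the crank screw of the bench press

### The job

The crank screw of the little green press stands loose in its brass boss and has not caught the thread. So as not to cross the threads, take it by the red crank handle and first turn it backward (anticlockwise seen from above) until you feel the screw drop into the thread, then turn it forward (clockwise) one full turn from that point, and finish there still gripping the red handle, so that the screw is held just started. Leave the other things on the table where they are.

Things in the scene. Friction and masses are not known exactly. Their poses are not given: they have to be found in the camera images.
- boss_top (a point): fixed point on the screw's upright axis, centre of the brass boss's top face (48 mm across), 112 mm above the table. The boss sits in the bridge of a green press fixed to the table (round base 132 mm across, 12 mm thick, bridge top 98 mm above the table; a wooden offcut lies through it). The crank turns about the vertical through this point
- handle (a point): centre of the red crank handle: an upright sleeve 22 mm across, 40 mm tall, 40 mm out from the screw's axis, its centre about 180 mm above the table. It spins freely on its steel pin, so a gripper holding it can go round the circle without turning its wrist. Take it from above at any yaw; the pin's cap (16 mm across) tops out 38 mm above this centre
- screw (a joint): angle of the crank (rad), growing anticlockwise seen from above = backward; forward is falling values. 0 = crank arm along the press's own x axis. Turning takes about 1 N at the handle. Where the thread starts is not known: the drop comes 1.6 to 4.2 rad backward of the start. Turned on past the drop, the screw climbs and drops again once a turn: harmless
- screw_lift (a joint): height of the screw (m) against its height when just dropped into the thread (0). At the start it rests on the first thread, +0.001 to +0.0045; turned backward it climbs 6 mm a turn to between +0.005 and +0.006, then drops suddenly by 5 to 6 mm to about 0 (it weighs 5 to 8 N). Forward of the drop it goes down 6 mm a turn: -0.006 is one full turn
- mug: white mug, 82 x 117 x 94 mm, loose bystander, origin at the centre of its underside
- tape_measure: yellow tape measure, 35 x 87 x 64 mm, loose bystander, origin at the centre of its underside
- wax_tin: round tin, 71 mm across, 25 mm high, loose bystander, origin at the centre of its underside
- screw_box: cardboard box, 55 x 85 x 40 mm, loose bystander, origin at the centre of its underside
- sleeve: the red handle sleeve, origin at its centre (the same point as handle). It slides 11 mm down and 13 mm up its pin against a light centring spring (150 N/m), so the screw can rise and drop while the gripper stays at one height. The dark crank arm's top is 32 mm below this centre; nothing of the press is higher than the arm save this handle
There are look-alikes about, which are no part of the job. Of the things that look like the part that bears boss_top, the larger one is meant.

How it is judged:
By the outcome, as a careful person would: the job done as asked, in the order asked, and still so for the second after the job is handed in, while the arm keeps its last pose, push and grip.
It also fails if it takes over 56 s, if anything falls off the work surface, if the arm or the gripper's body presses on something with over 40 N, if the wrist force passes 120 N, or if a joint passes its speed limit or range.

### The arm

A 7-joint arm with a two-finger parallel gripper is mounted at the origin on the work surface; the furniture and walls round the work are solid. World frame = base frame: x ahead of the robot, y to its left, z up, the work surface at z = 0. Lengths are in m, angles in rad, forces in N, time in s.
With the tool pointing down it reaches from about 0.4 to 0.85 m from the base axis. Payload 4.5 kg.
Tool frame: the origin (TCP) lies midway between the tips of the shut fingers; the grasp point (between the pads) lies 19 mm behind it; z points along the fingers, y is the line along which they close (so a half turn about z gives the same grasp; the last joint's range is limited). The gripper opens to 88 mm and grips with 3 to 60 N. Pads are 18 mm wide; open, the fingers measure 123 mm over their backs; the gripper's body (75 mm by 187 mm) begins 45 mm behind the grasp point.
Start: joints at [-1.126, 0.689, -0.195, 1.565, 0.157, 0.902, -0.215], TCP at [0.25, 0.573, 0.239] pointing down, gripper open.
Joint ranges: [-3.01, 3.01], [-0.46, 2.08], [-1.47, 1.51], [0.13, 2.56], [-1, 4.14], [0.04, 2.09], [-2.66, 2.66]. Speed limits (rad/s): [2.57, 2.57, 3.14, 3.14, 3.14, 3.14, 3.14].

### API

Orientations are given as a unit quaternion [x, y, z, w].
In Python, from plant import get_state, viewer, workorder gives the robot as it stands. The module is installed in compiled form; this text tells all that it offers.
- The arm moves only by the tool step_arm, never from a script. Its argument "motion" is a list of rows, each an object of numbers: "wx", "wy", "wz": the turn, a rotation vector about the tool's x, y, z each as a share of 180 degrees, from -1 to 1; "dx", "dy", "dz": the shift along the tool's x, y, z each as a share of 8 cm, from -1 to 1; "claw": the finger opening in mm, from 0 to 88.1. A call has 1 to 8 rows; each row is the pose to reach, as a shift and turn from the pose commanded when the call began, along the tool's axes at that moment, turning the shorter way round; what a row does not reach only later rows make up. A row lasts 1/10 s, in which the tool goes at most 50 mm and 8.59 degrees, less where a joint would pass 70% of its speed; a pose out of reach is approached as far as the arm can. A call with a number of a shift or a turn outside -1 to 1 is refused whole. A call with a gripper value outside its range is refused whole. The fingers move at their own pace and stop on an object; "force" is the grip in N (left out, the last holds). Time passes only in rows, so rows that repeat a pose let the fingers close. It gives the time, the measured TCP pose, the force, the opening and the grip force at its end, in the units of the state.
- get_state(): the state, without advancing time (a new reading comes with each control period).
- viewer.snapshot(name): name is "scene" or "top" or "wrist"; returns (picture, depth): 480x640x3 uint8, red, green, blue; 480x640 float32, m along the optical axis (not along the pixel's ray), 0 where there is no reading.
- viewer.calibration(name): a dict with "vfov" (degrees; the focal length in pixels is half the picture's height over the tangent of half this angle, whatever the lens; pixels are square), "cx", "cy" (the principal point, pixels), "extrinsics" (4x4, takes a point from camera to world coordinates). Camera axes: x right, y down, z forward; pixel columns grow to the right and rows downward; lengths in m; the calibration is good to about 2 mm. A picture is of the moment at which its call begins: read the wrist's pose just before it. calibration takes no time and is no camera call; for the wrist camera it gives the pose at the moment of the call.
- workorder.finish_job(): hands the job in; it is judged then, once.
The state is a dict: "clock": time; "q": joint angles; "qd": joint speeds; "joint_torque": joint torques, N m; "tool_pos": TCP position; "eef_rot": TCP orientation; "contact_force": force on the tool from outside, world axes, zero at the start; "moment": the same for the moment, N m; "opening": opening from 0.0 (shut) to 1.0 (fully open); "finger_force": force on a finger pad.
Only numpy, scipy, OpenCV 4.12 (cv2) and the standard library are available. Lean on these libraries where they do the work, as an engineer would, in place of code of your own. Each camera call takes 0.05 s, during which the arm holds its last target. There are 200 camera calls.

## Working session

There is one attempt and no reset: what is moved stays moved. The work goes in short steps, Python scripts to look and compute and a tool call to move; the robot and the scene stay as the last step left them, time stands still between calls to the robot, and variables do not carry over. Pictures are saved under pics/ and viewed, at most 10 in all, crops included, and the job is handed in when it is done.

Besides the shell and the picture viewer there is one more tool, called after ">>>" as name(argument=value, ...), one argument or row to a line, values as JSON. step_arm: Moves the arm, as the interface text tells. Shift numbers are shares of 8 cm and turn numbers shares of 180 degrees, none past 1 either way. Its arguments: {"type":"object","properties":{"motion":{"type":"array","items":{"type":"object","properties":{"wx":{"type":"number","minimum":-1,"maximum":1},"wy":{"type":"number","minimum":-1,"maximum":1},"wz":{"type":"number","minimum":-1,"maximum":1},"dx":{"type":"number","minimum":-1,"maximum":1},"dy":{"type":"number","minimum":-1,"maximum":1},"dz":{"type":"number","minimum":-1,"maximum":1},"claw":{"type":"number"}}}},"force":{"type":"number"}},"required":["motion"]}

```bash
mkdir -p pics; cat > h.py <<'E'
import numpy as np, cv2
from plant import get_state, viewer, workorder
def snap(n):
    c=viewer.calibration(n); p,d=viewer.snapshot(n); return p,d,c
def pts(d,c):
    h,w=d.shape; f=h/2/np.tan(np.radians(c["vfov"])/2)
    u,v=np.meshgrid(np.arange(w),np.arange(h))
    P=np.stack([(u-c["cx"])/f*d,(v-c["cy"])/f*d,d],-1)
    T=np.array(c["extrinsics"]); return P@T[:3,:3].T+T[:3,3]
E
python3 - <<'E'
from h import *
s=get_state(); print({k:np.round(v,3) for k,v in s.items()})
for n in("scene","top"):
    p,d,c=snap(n); cv2.imwrite(f"pics/{n}0.png",p[:,:,::-1]); np.savez(f"{n}0.npz",p=p,d=d,X=pts(d,c)); print(n,np.round(c["extrinsics"],3).tolist(),c["vfov"],c["cx"],c["cy"])
E
```

```text
{'clock': np.float64(0.0), 'q': array([-1.126,  0.69 , -0.195,  1.566,  0.157,  0.902, -0.215]), 'qd': array([ 0.   ,  0.   , -0.001, -0.002,  0.001,  0.001, -0.   ]), 'joint_torque': array([ 0.0000e+00, -5.2757e+01, -1.2670e+00, -1.5343e+01, -5.3000e-02,
        7.0000e-03,  0.0000e+00]), 'tool_pos': array([0.249, 0.572, 0.238]), 'eef_rot': array([ 0.204,  0.979, -0.001, -0.   ]), 'contact_force': array([0.362, 1.225, 0.281]), 'moment': array([-0.013, -0.003,  0.037]), 'finger_force': np.float64(0.0), 'opening': np.float64(1.004)}
scene [[-0.763, 0.556, -0.329, 0.924], [0.646, 0.667, -0.371, 0.575], [0.013, -0.496, -0.868, 1.387], [0.0, 0.0, 0.0, 1.0]] 46.06545742822544 320.5514621889895 241.73447470158146
top [[-0.004, -0.987, 0.161, 0.21], [-1.0, 0.004, 0.005, 0.052], [-0.005, -0.161, -0.987, 1.754], [0.0, 0.0, 0.0, 1.0]] 42.687172019821624 315.78842726850695 233.25326355607183
```

View pics/scene0.png

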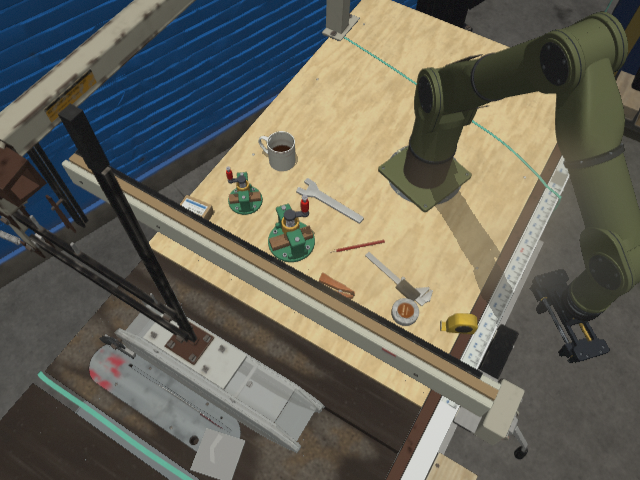

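View pics/top0.png

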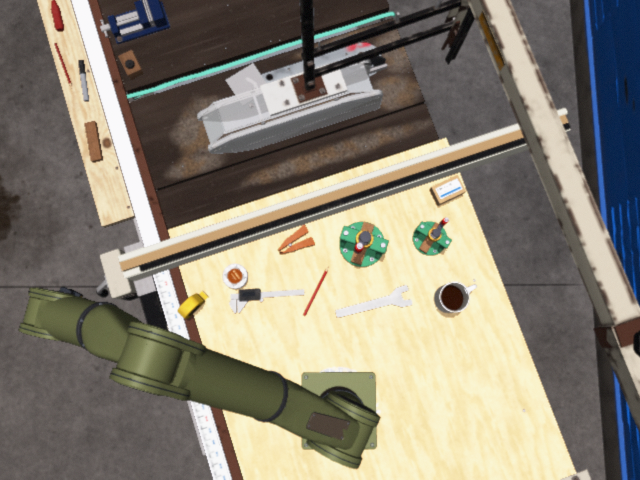

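The larger press is at top (362,243) and scene (291,235), with its red handle at top (360,247) and scene (305,205). The smaller press is the look-alike. A beam runs behind the larger one.

```bash
python3 - <<'E'
from h import *
for n,(x0,x1,y0,y1) in {"scene":(262,322,190,265),"top":(335,392,215,272)}.items():
    z=np.load(n+"0.npz"); p,X=z["p"],z["X"]; hsv=cv2.cvtColor(p,cv2.COLOR_RGB2HSV)
    m=np.zeros(p.shape[:2],bool); m[y0:y1,x0:x1]=1
    H,S,V=hsv[...,0],hsv[...,1],hsv[...,2]
    red=m&((H<6)|(H>172))&(S>150)&(V>60)&(X[...,2]>.1)
    P=X[red]; print(n,"red",red.sum(),P.mean(0).round(4),P.min(0).round(3),P.max(0).round(3))
    t=red&(X[...,2]>.19)
    if t.any(): print(" redtop",X[t].mean(0).round(4))
    br=m&(H>12)&(H<30)&(S>100)&(abs(X[...,2]-.112)<.006); Q=X[br]; print(" brass",br.sum(),Q.mean(0).round(4),Q.min(0).round(3),Q.max(0).round(3))
    g=(m&(H>60)&(H<90)&(S>100)&(abs(X[...,2]-.012)<.006)); G=X[g][:,:2].astype(np.float32); c,r=cv2.minEnclosingCircle(G); print(" base",np.round(c,4),round(r,4),g.sum())
    hi=m&(X[...,2]>.12); print(" high pts",X[hi].min(0).round(3),X[hi].max(0).round(3))
    cr=cv2.resize(p[y0-15:y1+15,x0-15:x1+15],None,fx=6,fy=6,interpolation=2); cv2.imwrite(f"pics/{n}c.png",cr[:600,:,::-1])
z=np.load("top0.npz");X=z["X"]
for u,v in [(340,200),(345,195),(400,180),(250,225)]: print(u,v,X[v,u].round(3))
a=cv2.imread("pics/scenec.png");b=cv2.imread("pics/topc.png");h=400
cv2.imwrite("pics/both.png",np.hstack([cv2.resize(i,(390,500)) for i in(a,b)]))
E
```

```text
scene red 82 [ 0.4322 -0.044   0.1878] [ 0.418 -0.055  0.162] [ 0.441 -0.038  0.205]
 redtop [ 0.4309 -0.0448  0.1979]
 brass 78 [ 0.4687 -0.0618  0.1121] [ 0.44  -0.092  0.106] [ 0.487 -0.046  0.117]
 base [ 0.4636 -0.0667] 0.0649 351
 high pts [ 0.418 -0.088  0.12 ] [0.924 0.575 1.387]
top red 28 [ 0.4227 -0.0479  0.1926] [ 0.418 -0.059  0.149] [ 0.433 -0.04   0.203]
 redtop [ 0.4233 -0.0476  0.1969]
 brass 58 [ 0.4612 -0.0711  0.1128] [ 0.44  -0.092  0.106] [ 0.487 -0.048  0.118]
 base [ 0.4639 -0.0711] 0.0638 342
 high pts [ 0.21  -0.084  0.139] [0.478 0.052 1.754]
340 200 [ 0.57  -0.006  0.111]
345 195 [ 0.585 -0.02   0.107]
400 180 [ 0.625 -0.172  0.113]
250 225 [0.503 0.239 0.105]
```

View pics/both.png

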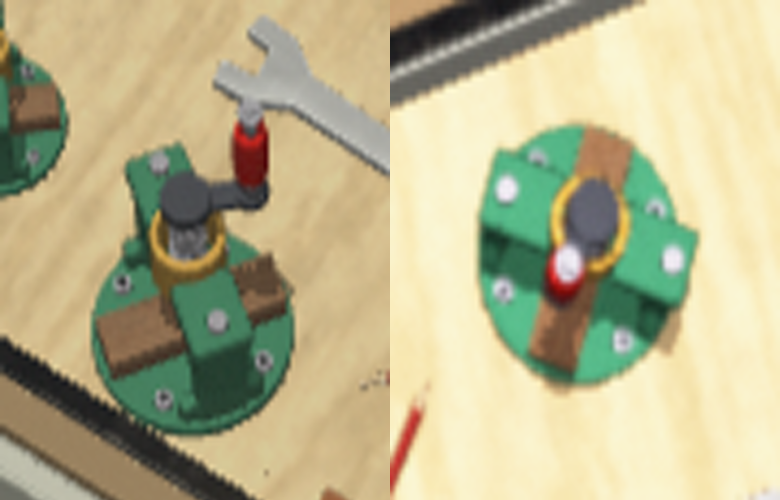

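>>> step_arm(
  motion=[
    {"dz": -0.75, "wz": 0.369},
    {"dx": -0.98, "dy": -0.39, "dz": -0.75, "wz": 0.369},
    {"dx": -0.98, "dy": -0.39, "dz": -0.75, "wz": 0.369},
    {"dx": -0.98, "dy": -0.39, "dz": -0.75, "wz": 0.369},
    {"dx": -0.98, "dy": -0.39, "dz": -0.75, "wz": 0.369},
    {"dx": -0.98, "dy": -0.39, "dz": -0.75, "wz": 0.369},
    {"dx": -0.98, "dy": -0.39, "dz": -0.75, "wz": 0.369},
    {"dx": -0.98, "dy": -0.39, "dz": -0.75, "wz": 0.369},
  ],
  force=20,
)

```text
$.motion[0]: bad value
```

>>> step_arm(
  motion=[
    {"dx": 0, "dy": 0, "dz": -0.75, "wx": 0, "wy": 0, "wz": 0.369, "claw": 88},
    {"dx": -0.98, "dy": -0.39, "dz": -0.75, "wx": 0, "wy": 0, "wz": 0.369, "claw": 88},
    {"dx": -0.98, "dy": -0.39, "dz": -0.75, "wx": 0, "wy": 0, "wz": 0.369, "claw": 88},
    {"dx": -0.98, "dy": -0.39, "dz": -0.75, "wx": 0, "wy": 0, "wz": 0.369, "claw": 88},
    {"dx": -0.98, "dy": -0.39, "dz": -0.75, "wx": 0, "wy": 0, "wz": 0.369, "claw": 88},
    {"dx": -0.98, "dy": -0.39, "dz": -0.75, "wx": 0, "wy": 0, "wz": 0.369, "claw": 88},
    {"dx": -0.98, "dy": -0.39, "dz": -0.75, "wx": 0, "wy": 0, "wz": 0.369, "claw": 88},
    {"dx": -0.98, "dy": -0.39, "dz": -0.75, "wx": 0, "wy": 0, "wz": 0.369, "claw": 88},
  ],
  force=20,
)

```text
clock: 0.9
tool_pos: [0.3087, 0.5128, 0.2983]
eef_rot: [0.709, 0.706, -0.0, 0.0]
contact_force: [0.5, 0.2, -0.0]
opening: 0.994
finger_force: 0.0
```

>>> step_arm(
  motion=[
    {"dx": -0.5, "dy": 0.4, "dz": 0, "wx": 0, "wy": 0, "wz": 0, "claw": 88},
    {"dx": -1, "dy": 1, "dz": 0, "wx": 0, "wy": 0, "wz": 0, "claw": 88},
    {"dx": -1, "dy": 1, "dz": 0, "wx": 0, "wy": 0, "wz": 0, "claw": 88},
  ],
)

```text
clock: 1.2
tool_pos: [0.3941, 0.4276, 0.2987]
eef_rot: [0.71, 0.704, -0.0, 0.003]
contact_force: [0.5, -0.2, 0.7]
opening: 0.998
finger_force: 0.0
```

>>> step_arm(
  motion=[
    {"dx": -0.6, "dy": 0.3, "dz": 0, "wx": 0, "wy": 0, "wz": 0, "claw": 88},
    {"dx": -1, "dy": 0.4, "dz": 0, "wx": 0, "wy": 0, "wz": 0, "claw": 88},
    {"dx": -1, "dy": 0.4, "dz": 0, "wx": 0, "wy": 0, "wz": 0, "claw": 88},
  ],
)

```text
clock: 1.5
tool_pos: [0.4235, 0.3467, 0.2986]
eef_rot: [0.71, 0.704, -0.001, 0.002]
contact_force: [-0.7, 0.3, 0.9]
opening: 0.998
finger_force: 0.0
```

>>> step_arm(
  motion=[
    {"dx": -0.5, "dy": 0, "dz": 0, "wx": 0, "wy": 0, "wz": 0, "claw": 88},
    {"dx": -1, "dy": 0, "dz": 0, "wx": 0, "wy": 0, "wz": 0, "claw": 88},
    {"dx": -1, "dy": 0, "dz": 0, "wx": 0, "wy": 0, "wz": 0, "claw": 88},
  ],
)

```text
clock: 1.8
tool_pos: [0.4211, 0.2676, 0.2986]
eef_rot: [0.709, 0.705, -0.002, 0.001]
contact_force: [0.9, -0.5, -0.2]
opening: 0.998
finger_force: 0.0
```

>>> step_arm(
  motion=[
    {"dx": -0.5, "dy": 0, "dz": 0, "wx": 0, "wy": 0, "wz": 0, "claw": 88},
    {"dx": -1, "dy": 0, "dz": 0, "wx": 0, "wy": 0, "wz": 0, "claw": 88},
    {"dx": -1, "dy": 0, "dz": 0, "wx": 0, "wy": 0, "wz": 0, "claw": 88},
  ],
)

```text
clock: 2.1
tool_pos: [0.4209, 0.1885, 0.2987]
eef_rot: [0.709, 0.705, -0.002, 0.001]
contact_force: [0.5, 0.1, -0.5]
opening: 0.997
finger_force: 0.0
```

>>> step_arm(
  motion=[
    {"dx": -0.5, "dy": 0, "dz": 0, "wx": 0, "wy": 0, "wz": 0, "claw": 88},
    {"dx": -1, "dy": 0, "dz": 0, "wx": 0, "wy": 0, "wz": 0, "claw": 88},
    {"dx": -1, "dy": 0, "dz": 0, "wx": 0, "wy": 0, "wz": 0, "claw": 88},
  ],
)

```text
clock: 2.4
tool_pos: [0.4211, 0.1092, 0.2987]
eef_rot: [0.709, 0.705, -0.001, 0.0]
contact_force: [0.4, 0.4, 0.2]
opening: 0.996
finger_force: 0.0
```

```bash
python3 - <<'E'
from h import *
s=get_state(); print(s["tool_pos"].round(4),s["q"].round(3),s["contact_force"].round(2),s["clock"])
p,d,c=snap("wrist"); X=pts(d,c); cv2.imwrite("pics/w1.png",p[:,:,::-1])
hsv=cv2.cvtColor(p,cv2.COLOR_RGB2HSV); H,S,V=hsv[...,0],hsv[...,1],hsv[...,2]
red=((H<6)|(H>172))&(S>150)&(V>60)&(X[...,2]>.15); print(red.sum())
if red.any(): print(X[red].mean(0).round(4),X[red].min(0).round(4),X[red].max(0).round(4))
print(np.round(c["extrinsics"],3).tolist(),c["vfov"])
np.savez("w1.npz",p=p,d=d,X=X)
E
```

```text
[0.4211 0.1092 0.2987] [-0.452  0.358  0.128  2.032 -0.063  0.757 -0.293] [0.39 0.37 0.21] 2.4
651
[ 0.4282 -0.0417  0.1951] [ 0.4187 -0.0571  0.177 ] [0.438  0.1855 0.4447]
[[1.0, -0.005, -0.002, 0.422], [-0.006, -0.956, -0.294, 0.185], [-0.0, 0.294, -0.956, 0.445], [0.0, 0.0, 0.0, 1.0]] 61.79029848607685
```

View pics/w1.png

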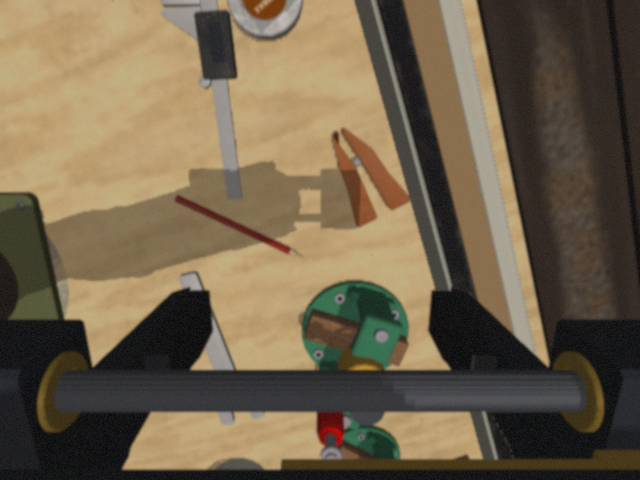

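The handle sits at about (0.428, -0.051): wrist pixel (331,432), red sleeve with its cap just below. The gripper bar partly hides the press at (365,330). Next I move over the handle and look before going down.

>>> step_arm(
  motion=[
    {"dx": -0.5, "dy": 0.09, "dz": 0, "wx": 0, "wy": 0, "wz": 0, "claw": 88},
    {"dx": -1, "dy": 0.09, "dz": 0, "wx": 0, "wy": 0, "wz": 0, "claw": 88},
    {"dx": -1, "dy": 0.09, "dz": 0, "wx": 0, "wy": 0, "wz": 0, "claw": 88},
  ],
)

```text
clock: 2.75
tool_pos: [0.429, 0.0302, 0.2987]
eef_rot: [0.709, 0.705, -0.001, 0.001]
contact_force: [-1.2, 0.9, 1.1]
opening: 0.998
finger_force: 0.0
```

```bash
python3 - <<'E'
from h import *
s=get_state(); print(s["tool_pos"].round(4))
p,d,c=snap("wrist"); X=pts(d,c); cv2.imwrite("pics/w2.png",p[:,:,::-1])
hsv=cv2.cvtColor(p,cv2.COLOR_RGB2HSV); H,S,V=hsv[...,0],hsv[...,1],hsv[...,2]
ok=(d>0)&(X[...,2]<.28)
red=((H<6)|(H>172))&(S>150)&(V>60)&(X[...,2]>.15)&ok; P=X[red]
print(red.sum(),P.mean(0).round(4),np.percentile(P,[2,98],axis=0).round(4).tolist())
cap=ok&(X[...,2]>.21)&(S<60)&(abs(X[...,0]-.428)<.02)&(abs(X[...,1]+.05)<.03); P=X[cap]
if cap.any(): print("cap",cap.sum(),np.percentile(P,[2,50,98],axis=0).round(4).tolist())
g=(H>60)&(H<90)&(S>100)&(abs(X[...,2]-.012)<.006)&ok&(abs(X[...,1]+.07)<.09); cc,r=cv2.minEnclosingCircle(X[g][:,:2].astype(np.float32)); print("base",np.round(cc,4),r)
hub=ok&(X[...,2]>.125)&(X[...,2]<.165)&(S<80)&(np.hypot(X[...,0]-.464,X[...,1]+.07)<.03); P=X[hub]
if hub.any(): print("hub",hub.sum(),np.percentile(P,[2,50,98],axis=0).round(4).tolist())
E
```

```text
[0.429  0.0302 0.2987]
890 [ 0.4282 -0.043   0.1869] [[0.4191, -0.052, 0.1629], [0.4371, -0.0394, 0.1994]]
cap 364 [[0.4211, -0.0544, 0.214], [0.4281, -0.048, 0.2166], [0.4347, -0.0427, 0.2191]]
base [ 0.4621 -0.0678] 0.0635637491941452
hub 1311 [[0.4407, -0.0827, 0.137], [0.4596, -0.0645, 0.147], [0.4755, -0.0521, 0.1487]]
```

View pics/w2.png

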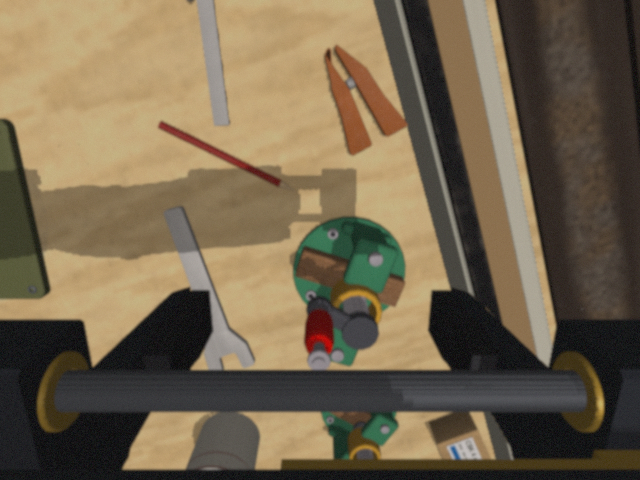

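The red handle is at pixel (318,330) with its cap at (318,358). The hub disc is at (360,331), and the handle is clear of both open fingers.

>>> step_arm(
  motion=[
    {"dx": -0.5, "dy": -0.01, "dz": 0, "wx": 0, "wy": 0, "wz": 0, "claw": 88},
    {"dx": -1, "dy": -0.01, "dz": 0, "wx": 0, "wy": 0, "wz": 0, "claw": 88},
    {"dx": -1, "dy": -0.01, "dz": 0.2, "wx": 0, "wy": 0, "wz": 0, "claw": 88},
    {"dx": -1, "dy": -0.01, "dz": 0.5, "wx": 0, "wy": 0, "wz": 0, "claw": 88},
    {"dx": -1, "dy": -0.01, "dz": 0.75, "wx": 0, "wy": 0, "wz": 0, "claw": 88},
    {"dx": -1, "dy": -0.01, "dz": 0.75, "wx": 0, "wy": 0, "wz": 0, "claw": 88},
  ],
)

```text
clock: 3.4
tool_pos: [0.4273, -0.0438, 0.2369]
eef_rot: [0.705, 0.709, -0.001, -0.002]
contact_force: [-0.5, -0.3, 0.3]
opening: 0.999
finger_force: 0.0
```

>>> step_arm(
  motion=[
    {"dx": 0, "dy": 0, "dz": 0.3, "wx": 0, "wy": 0, "wz": 0, "claw": 88},
    {"dx": 0, "dy": 0, "dz": 0.6, "wx": 0, "wy": 0, "wz": 0, "claw": 88},
    {"dx": 0, "dy": 0, "dz": 0.93, "wx": 0, "wy": 0, "wz": 0, "claw": 88},
    {"dx": 0, "dy": 0, "dz": 0.93, "wx": 0, "wy": 0, "wz": 0, "claw": 88},
    {"dx": 0, "dy": 0, "dz": 0.93, "wx": 0, "wy": 0, "wz": 0, "claw": 88},
  ],
)

```text
clock: 3.9
tool_pos: [0.4286, -0.0455, 0.1649]
eef_rot: [0.706, 0.708, 0.0, -0.0]
contact_force: [0.2, -0.1, -0.4]
opening: 0.994
finger_force: 0.0
```

```bash
cat >> h.py <<'E'
def force(n=4,cam="top"):
    F=[];
    for i in range(n):
        snap(cam); s=get_state(); F.append(np.r_[s["contact_force"]])
    return np.mean(F,0),np.std(F,0)
E
python3 - <<'E'
from h import *
s=get_state(); print(s["tool_pos"].round(4),s["q"].round(3)); print(force(8))
for n in("scene","top"):
  p,d,c=snap(n); b=p[170:290,240:400] if n=="scene" else p[185:305,300:460]
  cv2.imwrite(f"pics/{n}2.png",cv2.resize(b,None,fx=2.5,fy=2.5,interpolation=2)[:,:,::-1])
cv2.imwrite("pics/b2.png",np.hstack([cv2.imread("pics/scene2.png"),cv2.imread("pics/top2.png")]))
E
```

```text
[ 0.4286 -0.0455  0.1649] [-0.048  0.591  0.074  2.213 -0.126  0.341  0.134]
(array([ 0.02307613, -0.09842899,  0.07415388]), array([0.34390672, 0.62344844, 0.38067683]))
```

View pics/b2.png

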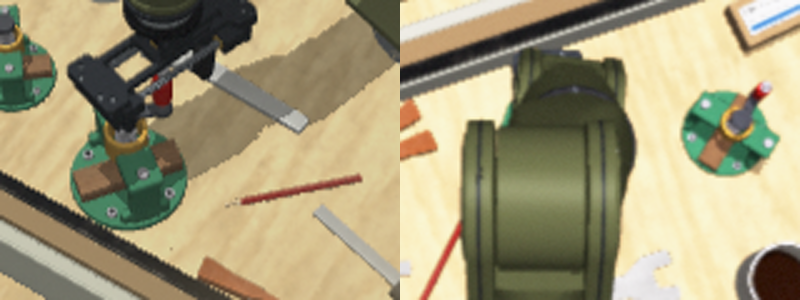

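Scene crop: the fingers straddle the red handle (162,90), and the crank end shows at (160,112). TCP y is 4.5 mm short, so I correct that and close.

>>> step_arm(
  motion=[
    {"dx": -0.055, "dy": -0.005, "dz": 0.01, "wx": 0, "wy": 0, "wz": 0, "claw": 88},
    {"dx": -0.055, "dy": -0.005, "dz": 0.01, "wx": 0, "wy": 0, "wz": 0, "claw": 40},
    {"dx": -0.055, "dy": -0.005, "dz": 0.01, "wx": 0, "wy": 0, "wz": 0, "claw": 15},
    {"dx": -0.055, "dy": -0.005, "dz": 0.01, "wx": 0, "wy": 0, "wz": 0, "claw": 15},
    {"dx": -0.055, "dy": -0.005, "dz": 0.01, "wx": 0, "wy": 0, "wz": 0, "claw": 15},
    {"dx": -0.055, "dy": -0.005, "dz": 0.01, "wx": 0, "wy": 0, "wz": 0, "claw": 15},
    {"dx": -0.055, "dy": -0.005, "dz": 0.01, "wx": 0, "wy": 0, "wz": 0, "claw": 15},
    {"dx": -0.055, "dy": -0.005, "dz": 0.01, "wx": 0, "wy": 0, "wz": 0, "claw": 15},
  ],
  force=20,
)

```text
clock: 5.2
tool_pos: [0.4274, -0.0511, 0.1635]
eef_rot: [0.707, 0.707, 0.0, -0.0]
contact_force: [0.5, -1.0, -0.1]
opening: 0.387
finger_force: 0.0
```

```bash
python3 - <<'E'
from h import *
s=get_state(); print(s["tool_pos"].round(4),s["opening"],s["finger_force"],s["clock"]); print(force(4))
p,d,c=snap("scene"); X=pts(d,c)
cv2.imwrite("pics/s3.png",cv2.resize(p[170:290,240:400],None,fx=4,fy=4,interpolation=2)[:,:,::-1])
r=40;A=np.array([.4632,-.0685]);a0=np.degrees(np.arctan2(s["tool_pos"][1]-A[1],s["tool_pos"][0]-A[0]))
print("ang",a0,"r",np.hypot(*(s["tool_pos"][:2]-A)))
# table: one call from angle a: rows (dx=world y, dy=world x)/80mm, 8 rows of 4 deg
for k in range(11):
    a=152+32*k; t=np.radians(a+4*np.arange(1,9)); 
    print(a%360,[(round(x,3),round(y,3)) for x,y in zip(.5*(np.sin(t)-np.sin(np.radians(a))),.5*(np.cos(t)-np.cos(np.radians(a))))])
E
```

```text
[ 0.4274 -0.0511  0.1635] 0.3868520194085314 0.0 5.2
(array([ 0.08448298, -0.33863093, -0.28065385]), array([0.15886378, 0.67060728, 0.32180125]))
ang 154.08828397396385 r 0.03974712608438371
152 [(np.float64(-0.031), np.float64(-0.015)), (np.float64(-0.064), np.float64(-0.028)), (np.float64(-0.097), np.float64(-0.039)), (np.float64(-0.131), np.float64(-0.048)), (np.float64(-0.165), np.float64(-0.054)), (np.float64(-0.2), np.float64(-0.057)), (np.float64(-0.235), np.float64(-0.059)), (np.float64(-0.27), np.float64(-0.057))]
184 [(np.float64(-0.035), np.float64(0.004)), (np.float64(-0.069), np.float64(0.01)), (np.float64(-0.103), np.float64(0.018)), (np.float64(-0.136), np.float64(0.029)), (np.float64(-0.168), np.float64(0.042)), (np.float64(-0.2), np.float64(0.057)), (np.float64(-0.23), np.float64(0.075)), (np.float64(-0.259), np.float64(0.094))]
216 [(np.float64(-0.028), np.float64(0.021)), (np.float64(-0.053), np.float64(0.045)), (np.float64(-0.078), np.float64(0.07)), (np.float64(-0.1), np.float64(0.097)), (np.float64(-0.121), np.float64(0.125)), (np.float64(-0.139), np.float64(0.
[... 2020 characters left out ...]
0.121), np.float64(-0.248))]
80 [(np.float64(0.005), np.float64(-0.035)), (np.float64(0.007), np.float64(-0.069)), (np.float64(0.007), np.float64(-0.104)), (np.float64(0.005), np.float64(-0.139)), (np.float64(0.0), np.float64(-0.174)), (np.float64(-0.007), np.float64(-0.208)), (np.float64(-0.017), np.float64(-0.241)), (np.float64(-0.029), np.float64(-0.274))]
112 [(np.float64(-0.014), np.float64(-0.032)), (np.float64(-0.031), np.float64(-0.063)), (np.float64(-0.049), np.float64(-0.092)), (np.float64(-0.07), np.float64(-0.121)), (np.float64(-0.092), np.float64(-0.147)), (np.float64(-0.116), np.float64(-0.172)), (np.float64(-0.142), np.float64(-0.196)), (np.float64(-0.17), np.float64(-0.217))]
```

View pics/s3.png

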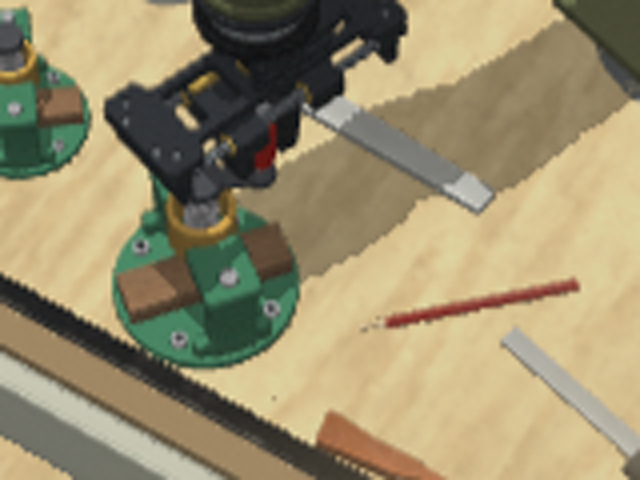

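The fingers are closing round the handle, with a red sliver visible at (265,150). They are still at 34 mm, so I keep closing.

>>> step_arm(
  motion=[
    {"dx": 0, "dy": 0, "dz": 0, "wx": 0, "wy": 0, "wz": 0, "claw": 10},
    {"dx": 0, "dy": 0, "dz": 0, "wx": 0, "wy": 0, "wz": 0, "claw": 10},
    {"dx": 0, "dy": 0, "dz": 0, "wx": 0, "wy": 0, "wz": 0, "claw": 10},
    {"dx": 0, "dy": 0, "dz": 0, "wx": 0, "wy": 0, "wz": 0, "claw": 10},
    {"dx": 0, "dy": 0, "dz": 0, "wx": 0, "wy": 0, "wz": 0, "claw": 10},
  ],
  force=20,
)

```text
clock: 5.95
tool_pos: [0.4275, -0.0512, 0.1635]
eef_rot: [0.707, 0.707, 0.0, 0.0]
contact_force: [0.5, 0.3, 0.0]
opening: 0.241
finger_force: 20.0
```

```bash
python3 - <<'E'
from h import *
s=get_state(); print(s["tool_pos"].round(4),s["opening"],s["finger_force"],s["clock"]); print(force(8))
E
```

```text
[ 0.4275 -0.0512  0.1635] 0.24075717200832436 20.000025825574994 5.95
(array([ 0.68523737, -0.01395275, -0.0669542 ]), array([0.4438756 , 0.41180035, 0.41379059]))
```

```bash
cat > log.py <<'E'
from h import *
import sys
tag=sys.argv[1]; F=[]; D=[]
for i in range(int(sys.argv[2]) if len(sys.argv)>2 else 4):
    p,d,c=snap("scene"); s=get_state(); F.append(s["contact_force"]); D.append(d)
np.savez(f"log_{tag}.npz",p=p,D=np.mean(D,0),F=F)
t=s["tool_pos"]; print(tag,t.round(4),"ang",np.degrees(np.arctan2(t[1]+.0685,t[0]-.4632)).round(1)%360,"r",np.hypot(t[1]+.0685,t[0]-.4632).round(4),"F",np.mean(F,0).round(2),"op",round(float(s["opening"]),3),"ff",round(float(s["finger_force"]),1),"t",s["clock"],"q6",s["q"][5].round(2))
E
python3 log.py 152
```

```text
152 [ 0.4276 -0.0512  0.1635] ang 154.1 r 0.0396 F [ 0.85 -0.17  0.05] op 0.239 ff 20.0 t 6.55 q6 0.34
```

>>> step_arm(
  motion=[
    {"dx": -0.031, "dy": -0.015, "dz": 0, "wx": 0, "wy": 0, "wz": 0, "claw": 10},
    {"dx": -0.064, "dy": -0.028, "dz": 0, "wx": 0, "wy": 0, "wz": 0, "claw": 10},
    {"dx": -0.097, "dy": -0.039, "dz": 0, "wx": 0, "wy": 0, "wz": 0, "claw": 10},
    {"dx": -0.131, "dy": -0.048, "dz": 0, "wx": 0, "wy": 0, "wz": 0, "claw": 10},
    {"dx": -0.165, "dy": -0.054, "dz": 0, "wx": 0, "wy": 0, "wz": 0, "claw": 10},
    {"dx": -0.2, "dy": -0.057, "dz": 0, "wx": 0, "wy": 0, "wz": 0, "claw": 10},
    {"dx": -0.235, "dy": -0.059, "dz": 0, "wx": 0, "wy": 0, "wz": 0, "claw": 10},
    {"dx": -0.27, "dy": -0.057, "dz": 0, "wx": 0, "wy": 0, "wz": 0, "claw": 10},
  ],
)

```text
clock: 7.35
tool_pos: [0.422, -0.073, 0.1634]
eef_rot: [0.707, 0.707, -0.0, -0.001]
contact_force: [-1.1, 2.1, -0.2]
opening: 0.241
finger_force: 20.0
```

```bash
python3 log.py 184
```

```text
184 [ 0.4221 -0.0736  0.1634] ang 187.1 r 0.0414 F [-1.62  0.14 -0.26] op 0.248 ff 20.0 t 7.55 q6 0.33
```

>>> step_arm(
  motion=[
    {"dx": -0.035, "dy": 0.004, "dz": 0, "wx": 0, "wy": 0, "wz": 0, "claw": 10},
    {"dx": -0.069, "dy": 0.01, "dz": 0, "wx": 0, "wy": 0, "wz": 0, "claw": 10},
    {"dx": -0.103, "dy": 0.018, "dz": 0, "wx": 0, "wy": 0, "wz": 0, "claw": 10},
    {"dx": -0.136, "dy": 0.029, "dz": 0, "wx": 0, "wy": 0, "wz": 0, "claw": 10},
    {"dx": -0.168, "dy": 0.042, "dz": 0, "wx": 0, "wy": 0, "wz": 0, "claw": 10},
    {"dx": -0.2, "dy": 0.057, "dz": 0, "wx": 0, "wy": 0, "wz": 0, "claw": 10},
    {"dx": -0.23, "dy": 0.075, "dz": 0, "wx": 0, "wy": 0, "wz": 0, "claw": 10},
    {"dx": -0.259, "dy": 0.094, "dz": 0, "wx": 0, "wy": 0, "wz": 0, "claw": 10},
  ],
)

```text
clock: 8.35
tool_pos: [0.4294, -0.0943, 0.1633]
eef_rot: [0.707, 0.707, -0.001, -0.001]
contact_force: [-4.8, 0.8, 0.1]
opening: 0.239
finger_force: 20.0
```

```bash
python3 log.py 216; python3 - <<'E'
from h import *
c=viewer.calibration("scene"); I=[]
for t in("152","184","216"):
    z=np.load(f"log_{t}.npz"); I.append(cv2.resize(z["p"][195:260,260:325],None,fx=4,fy=4,interpolation=2)); X=pts(z["D"],c)
    m=(np.hypot(X[...,0]-.4632,X[...,1]+.0685)<.02)&(X[...,2]>.13)&(X[...,2]<.158); v,u=np.nonzero(m); print(t,m.sum(),np.percentile(X[m][:,2],[50,90]).round(4) if m.any() else "",u.mean(),v.mean())
cv2.imwrite("pics/tri.png",np.hstack(I)[:,:,::-1])
E
```

```text
216 [ 0.43   -0.095   0.1635] ang 218.6 r 0.0425 F [-4.24 -1.94  0.08] op 0.243 ff 20.0 t 8.55 q6 0.36
152 74 [0.148  0.1496] 292.0405405405405 215.59459459459458
184 125 [0.1485 0.1508] 289.72 214.512
216 118 [0.1495 0.1514] 289.45762711864404 214.27118644067798
```

View pics/tri.png

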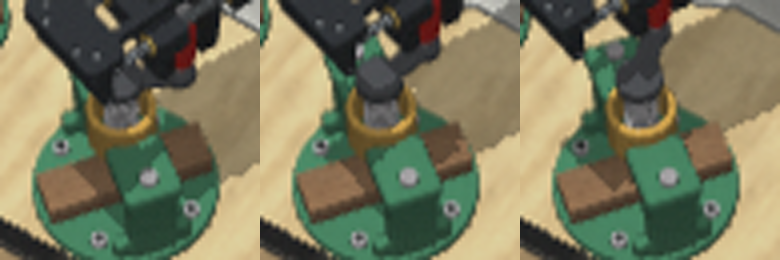

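The hub top is visible and its depth reads the climb (148.0, 148.5, 149.5 mm). The sideways force shows the axis is nearer (0.462, -0.071), so I shift the path and step on.

```bash
sed -i 's/\.4632/.462/g; s/\.0685/.0712/g' log.py; cat >> log.py <<'E'
X=pts(np.mean(D,0),viewer.calibration("scene"))
m=(np.hypot(X[...,0]-.462,X[...,1]+.0712)<.013)&(X[...,2]>.135)&(X[...,2]<.158); print("  hub",m.sum(),(np.percentile(X[m][:,2],[50,75,90])*1e3).round(2) if m.any() else "")
E
for t in 152 184 216; do python3 - $t <<'E'
from h import *
import sys
z=np.load(f"log_{sys.argv[1]}.npz");X=pts(z["D"],viewer.calibration("scene"))
m=(np.hypot(X[...,0]-.462,X[...,1]+.0712)<.013)&(X[...,2]>.135)&(X[...,2]<.158); print("  hub",m.sum(),(np.percentile(X[m][:,2],[50,75,90])*1e3).round(2))
E
done
```

```text
hub 30 [148.76 149.23 150.79]
  hub 65 [149.23 150.07 151.65]
  hub 63 [149.93 150.87 151.44]
```

>>> step_arm(
  motion=[
    {"dx": -0.043, "dy": 0.011, "dz": 0, "wx": 0, "wy": 0, "wz": 0, "claw": 10},
    {"dx": -0.068, "dy": 0.035, "dz": 0, "wx": 0, "wy": 0, "wz": 0, "claw": 10},
    {"dx": -0.093, "dy": 0.06, "dz": 0, "wx": 0, "wy": 0, "wz": 0, "claw": 10},
    {"dx": -0.115, "dy": 0.087, "dz": 0, "wx": 0, "wy": 0, "wz": 0, "claw": 10},
  ],
)

```text
clock: 8.95
tool_pos: [0.4375, -0.1031, 0.1635]
eef_rot: [0.707, 0.707, -0.0, 0.0]
contact_force: [-4.3, 0.1, 0.5]
opening: 0.244
finger_force: 20.0
```

```bash
python3 log.py 232 2
```

```text
232 [ 0.4383 -0.1036  0.1636] ang 233.9 r 0.0401 F [-2.44 -2.16  0.19] op 0.243 ff 20.0 t 9.05 q6 0.37
  hub 65 [149.71 150.79 152.53]
```

>>> step_arm(
  motion=[
    {"dx": -0.021, "dy": 0.028, "dz": 0, "wx": 0, "wy": 0, "wz": 0, "claw": 10},
    {"dx": -0.039, "dy": 0.058, "dz": 0, "wx": 0, "wy": 0, "wz": 0, "claw": 10},
  ],
)

```text
clock: 9.25
tool_pos: [0.4419, -0.106, 0.1635]
eef_rot: [0.707, 0.707, -0.0, -0.0]
contact_force: [-4.2, -1.6, 0.7]
opening: 0.241
finger_force: 20.0
```

```bash
python3 log.py 240 2
```

```text
240 [ 0.4429 -0.1065  0.1636] ang 241.6 r 0.0401 F [-2.74 -2.47  0.28] op 0.239 ff 20.0 t 9.35 q6 0.38
  hub 65 [149.84 150.81 151.85]
```

>>> step_arm(
  motion=[
    {"dx": -0.017, "dy": 0.03, "dz": 0, "wx": 0, "wy": 0, "wz": 0, "claw": 10},
    {"dx": -0.031, "dy": 0.062, "dz": 0, "wx": 0, "wy": 0, "wz": 0, "claw": 10},
  ],
)

```text
clock: 9.55
tool_pos: [0.4468, -0.1085, 0.1635]
eef_rot: [0.707, 0.707, -0.0, -0.0]
contact_force: [-4.5, -2.1, -0.1]
opening: 0.245
finger_force: 20.0
```

```bash
python3 log.py 248 2
```

```text
248 [ 0.448  -0.1088  0.1636] ang 249.6 r 0.0401 F [-2.65 -3.07 -0.33] op 0.241 ff 20.0 t 9.65 q6 0.39
  hub 64 [150.6  152.14 152.71]
```

>>> step_arm(
  motion=[
    {"dx": -0.012, "dy": 0.033, "dz": 0, "wx": 0, "wy": 0, "wz": 0, "claw": 10},
    {"dx": -0.022, "dy": 0.066, "dz": 0, "wx": 0, "wy": 0, "wz": 0, "claw": 10},
  ],
)

```text
clock: 9.85
tool_pos: [0.4522, -0.1102, 0.1635]
eef_rot: [0.707, 0.707, -0.0, -0.0]
contact_force: [-3.2, -2.6, 0.6]
opening: 0.241
finger_force: 20.0
```

```bash
python3 log.py 256 2
```

```text
256 [ 0.4534 -0.1104  0.1636] ang 257.6 r 0.0402 F [-1.65 -3.64  0.18] op 0.247 ff 20.0 t 9.95 q6 0.41
  hub 68 [150.36 151.02 152.22]
```

>>> step_arm(
  motion=[
    {"dx": -0.007, "dy": 0.034, "dz": 0, "wx": 0, "wy": 0, "wz": 0, "claw": 10},
    {"dx": -0.012, "dy": 0.069, "dz": 0, "wx": 0, "wy": 0, "wz": 0, "claw": 10},
  ],
)

```text
clock: 10.15
tool_pos: [0.4578, -0.1112, 0.1635]
eef_rot: [0.707, 0.707, -0.0, -0.0]
contact_force: [-3.2, -3.6, 1.1]
opening: 0.242
finger_force: 20.0
```

```bash
python3 log.py 264 2
```

```text
264 [ 0.459  -0.1113  0.1636] ang 265.7 r 0.0402 F [-1.49 -2.91  0.17] op 0.239 ff 20.0 t 10.25 q6 0.42
  hub 66 [150.16 151.14 153.2 ]
```

>>> step_arm(
  motion=[
    {"dx": -0.002, "dy": 0.035, "dz": 0, "wx": 0, "wy": 0, "wz": 0, "claw": 10},
    {"dx": -0.002, "dy": 0.07, "dz": 0, "wx": 0, "wy": 0, "wz": 0, "claw": 10},
  ],
)

```text
clock: 10.45
tool_pos: [0.4635, -0.1114, 0.1635]
eef_rot: [0.707, 0.707, -0.0, -0.0]
contact_force: [-2.5, -3.3, -0.4]
opening: 0.246
finger_force: 20.0
```

```bash
python3 log.py 272 2
```

```text
272 [ 0.4647 -0.1113  0.1636] ang 273.8 r 0.0402 F [-0.7  -3.31  0.6 ] op 0.243 ff 20.0 t 10.55 q6 0.43
  hub 63 [151.01 152.12 153.38]
```

>>> step_arm(
  motion=[
    {"dx": 0.002, "dy": 0.035, "dz": 0, "wx": 0, "wy": 0, "wz": 0, "claw": 10},
    {"dx": 0.007, "dy": 0.069, "dz": 0, "wx": 0, "wy": 0, "wz": 0, "claw": 10},
  ],
)

```text
clock: 10.75
tool_pos: [0.469, -0.1108, 0.1635]
eef_rot: [0.707, 0.707, -0.0, 0.0]
contact_force: [-1.8, -5.1, 1.0]
opening: 0.242
finger_force: 20.0
```

```bash
python3 log.py 280 2
```

```text
280 [ 0.4701 -0.1105  0.1636] ang 281.7 r 0.0402 F [-0.42 -3.64 -0.28] op 0.24 ff 20.0 t 10.85 q6 0.44
  hub 63 [151.55 152.39 153.13]
```

>>> step_arm(
  motion=[
    {"dx": 0.007, "dy": 0.034, "dz": 0, "wx": 0, "wy": 0, "wz": 0, "claw": 10},
    {"dx": 0.017, "dy": 0.068, "dz": 0, "wx": 0, "wy": 0, "wz": 0, "claw": 10},
  ],
)

```text
clock: 11.05
tool_pos: [0.4744, -0.1094, 0.1635]
eef_rot: [0.707, 0.707, -0.0, 0.0]
contact_force: [-2.0, -4.7, 0.6]
opening: 0.24
finger_force: 20.0
```

```bash
python3 log.py 288 2
```

```text
288 [ 0.4755 -0.109   0.1636] ang 289.7 r 0.0402 F [ 0.7  -3.95  1.12] op 0.241 ff 20.0 t 11.15 q6 0.45
  hub 63 [151.1  152.   153.07]
```

>>> step_arm(
  motion=[
    {"dx": 0.012, "dy": 0.032, "dz": 0, "wx": 0, "wy": 0, "wz": 0, "claw": 10},
    {"dx": 0.026, "dy": 0.064, "dz": 0, "wx": 0, "wy": 0, "wz": 0, "claw": 10},
  ],
)

```text
clock: 11.35
tool_pos: [0.4796, -0.1073, 0.1635]
eef_rot: [0.707, 0.707, -0.0, 0.0]
contact_force: [-2.1, -3.9, -0.2]
opening: 0.243
finger_force: 20.0
```

```bash
python3 log.py 296 2
```

```text
296 [ 0.4806 -0.1068  0.1636] ang 297.6 r 0.0401 F [ 0.63 -3.19  0.14] op 0.237 ff 20.0 t 11.45 q6 0.46
  hub 70 [150.91 152.26 153.01]
```

>>> step_arm(
  motion=[
    {"dx": 0.016, "dy": 0.031, "dz": 0, "wx": 0, "wy": 0, "wz": 0, "claw": 10},
    {"dx": 0.035, "dy": 0.061, "dz": 0, "wx": 0, "wy": 0, "wz": 0, "claw": 10},
  ],
)

```text
clock: 11.65
tool_pos: [0.4845, -0.1044, 0.1635]
eef_rot: [0.707, 0.707, -0.0, 0.0]
contact_force: [-0.2, -4.1, 0.4]
opening: 0.243
finger_force: 20.0
```

```bash
python3 log.py 304 2
```

```text
304 [ 0.4854 -0.1038  0.1636] ang 305.7 r 0.0401 F [ 0.56 -2.85  0.07] op 0.242 ff 20.0 t 11.75 q6 0.46
  hub 65 [151.06 152.52 153.24]
```

>>> step_arm(
  motion=[
    {"dx": 0.02, "dy": 0.028, "dz": 0, "wx": 0, "wy": 0, "wz": 0, "claw": 10},
    {"dx": 0.043, "dy": 0.055, "dz": 0, "wx": 0, "wy": 0, "wz": 0, "claw": 10},
  ],
)

```text
clock: 11.95
tool_pos: [0.4889, -0.101, 0.1635]
eef_rot: [0.707, 0.707, -0.0, 0.0]
contact_force: [-0.4, -4.2, 0.1]
opening: 0.241
finger_force: 20.0
```

```bash
python3 log.py 312 2
```

```text
312 [ 0.4896 -0.1002  0.1636] ang 313.6 r 0.0401 F [ 1.35 -2.93 -0.18] op 0.243 ff 20.0 t 12.05 q6 0.47
  hub 64 [151.35 152.55 153.8 ]
```

>>> step_arm(
  motion=[
    {"dx": 0.024, "dy": 0.025, "dz": 0, "wx": 0, "wy": 0, "wz": 0, "claw": 10},
    {"dx": 0.05, "dy": 0.048, "dz": 0, "wx": 0, "wy": 0, "wz": 0, "claw": 10},
  ],
)

```text
clock: 12.25
tool_pos: [0.4927, -0.0969, 0.1635]
eef_rot: [0.707, 0.707, -0.0, 0.0]
contact_force: [0.7, -4.1, 1.1]
opening: 0.243
finger_force: 20.0
```

```bash
python3 log.py 320 2
```

```text
320 [ 0.4933 -0.0962  0.1636] ang 321.4 r 0.04 F [ 1.04 -2.35  0.56] op 0.242 ff 20.0 t 12.35 q6 0.48
  hub 69 [151.66 152.9  154.32]
```

>>> step_arm(
  motion=[
    {"dx": 0.028, "dy": 0.022, "dz": 0, "wx": 0, "wy": 0, "wz": 0, "claw": 10},
    {"dx": 0.057, "dy": 0.041, "dz": 0, "wx": 0, "wy": 0, "wz": 0, "claw": 10},
  ],
)

```text
clock: 12.55
tool_pos: [0.496, -0.0923, 0.1635]
eef_rot: [0.707, 0.707, -0.0, 0.0]
contact_force: [0.8, -4.4, 0.9]
opening: 0.242
finger_force: 20.0
```

```bash
python3 log.py 328 2
```

```text
328 [ 0.4966 -0.0913  0.1635] ang 329.8 r 0.04 F [ 2.36 -0.66  0.76] op 0.239 ff 20.0 t 12.65 q6 0.48
  hub 68 [151.06 152.37 153.52]
```

>>> step_arm(
  motion=[
    {"dx": 0.03, "dy": 0.018, "dz": 0, "wx": 0, "wy": 0, "wz": 0, "claw": 10},
    {"dx": 0.061, "dy": 0.033, "dz": 0, "wx": 0, "wy": 0, "wz": 0, "claw": 10},
  ],
)

```text
clock: 12.85
tool_pos: [0.4988, -0.0869, 0.1635]
eef_rot: [0.707, 0.707, 0.0, -0.0]
contact_force: [2.0, -2.3, 0.1]
opening: 0.246
finger_force: 20.0
```

```bash
python3 log.py 336 2
```

```text
336 [ 0.4989 -0.0864  0.1634] ang 337.7 r 0.0399 F [ 2.   -0.19 -0.37] op 0.244 ff 20.0 t 12.95 q6 0.49
  hub 66 [145.63 146.8  147.73]
```

>>> step_arm(
  motion=[
    {"dx": 0.033, "dy": 0.013, "dz": 0, "wx": 0, "wy": 0, "wz": 0, "claw": 10},
    {"dx": 0.066, "dy": 0.024, "dz": 0, "wx": 0, "wy": 0, "wz": 0, "claw": 10},
  ],
)

```text
clock: 13.15
tool_pos: [0.5003, -0.0826, 0.1635]
eef_rot: [0.707, 0.707, -0.0, 0.0]
contact_force: [0.7, -3.0, -0.0]
opening: 0.242
finger_force: 20.0
```

```bash
python3 log.py 344 2
```

```text
344 [ 0.5005 -0.0817  0.1635] ang 344.7 r 0.0399 F [ 1.73 -1.21 -0.41] op 0.241 ff 20.0 t 13.25 q6 0.49
  hub 67 [145.75 147.11 148.02]
```

The drop came between measured angles 329.8° and 337.7°: the hub fell 5.4 mm. The thread start is about 334°. I'm now at 344.7°, so I need about 371° forward.

```bash
python3 - <<'E'
import numpy as np
for k in range(9):
    a=np.radians(344-40*k); t=a-np.radians(5*np.arange(1,9))
    print(344-40*k," ".join(f"({x:.3f},{y:.3f})" for x,y in zip(.5*(np.sin(t)-np.sin(a)),.5*(np.cos(t)-np.cos(a)))))
E
```

```text
344 (-0.041,-0.014) (-0.081,-0.031) (-0.120,-0.052) (-0.156,-0.076) (-0.190,-0.103) (-0.222,-0.133) (-0.251,-0.166) (-0.277,-0.201)
304 (-0.023,-0.037) (-0.042,-0.076) (-0.058,-0.117) (-0.071,-0.159) (-0.079,-0.201) (-0.084,-0.245) (-0.085,-0.288) (-0.083,-0.332)
264 (0.006,-0.043) (0.017,-0.086) (0.030,-0.127) (0.048,-0.167) (0.069,-0.205) (0.093,-0.242) (0.120,-0.276) (0.150,-0.307)
224 (0.033,-0.029) (0.068,-0.055) (0.105,-0.078) (0.144,-0.097) (0.185,-0.113) (0.226,-0.125) (0.269,-0.134) (0.312,-0.139)
184 (0.044,-0.001) (0.087,0.002) (0.130,0.008) (0.173,0.018) (0.214,0.032) (0.254,0.049) (0.292,0.070) (0.329,0.094)
144 (0.034,0.027) (0.066,0.057) (0.095,0.090) (0.121,0.125) (0.143,0.162) (0.163,0.201) (0.179,0.242) (0.191,0.284)
104 (0.009,0.043) (0.014,0.086) (0.015,0.130) (0.012,0.173) (0.006,0.216) (-0.005,0.259) (-0.018,0.300) (-0.036,0.340)
64 (-0.021,0.038) (-0.045,0.075) (-0.072,0.109) (-0.102,0.140) (-0.135,0.169) (-0.170,0.195) (-0.207,0.218) (-0.246,0.238)
24 (-0.041,0.016) (-0.082,0.028) (-0.125,0.037) (-0.168,0.042) (-0.212,0.043) (-0.256,0.040) (-0.299,0.034) (-0.341,0.024)
```

>>> step_arm(
  motion=[
    {"dx": -0.041, "dy": -0.014, "dz": 0, "wx": 0, "wy": 0, "wz": 0, "claw": 10},
    {"dx": -0.081, "dy": -0.031, "dz": 0, "wx": 0, "wy": 0, "wz": 0, "claw": 10},
    {"dx": -0.12, "dy": -0.052, "dz": 0, "wx": 0, "wy": 0, "wz": 0, "claw": 10},
    {"dx": -0.156, "dy": -0.076, "dz": 0, "wx": 0, "wy": 0, "wz": 0, "claw": 10},
    {"dx": -0.19, "dy": -0.103, "dz": 0, "wx": 0, "wy": 0, "wz": 0, "claw": 10},
    {"dx": -0.222, "dy": -0.133, "dz": 0, "wx": 0, "wy": 0, "wz": 0, "claw": 10},
    {"dx": -0.251, "dy": -0.166, "dz": 0, "wx": 0, "wy": 0, "wz": 0, "claw": 10},
    {"dx": -0.277, "dy": -0.201, "dz": 0, "wx": 0, "wy": 0, "wz": 0, "claw": 10},
  ],
)

```text
clock: 14.05
tool_pos: [0.4841, -0.1048, 0.1635]
eef_rot: [0.707, 0.707, -0.0, 0.0]
contact_force: [3.6, -0.1, -0.1]
opening: 0.245
finger_force: 20.0
```

```bash
python3 log.py f304 3
```

```text
f304 [ 0.4832 -0.1053  0.1634] ang 301.9 r 0.0402 F [ 1.04 -2.15 -0.55] op 0.241 ff 20.0 t 14.2 q6 0.47
  hub 68 [145.39 146.37 147.19]
```

>>> step_arm(
  motion=[
    {"dx": -0.023, "dy": -0.037, "dz": 0, "wx": 0, "wy": 0, "wz": 0, "claw": 10},
    {"dx": -0.042, "dy": -0.076, "dz": 0, "wx": 0, "wy": 0, "wz": 0, "claw": 10},
    {"dx": -0.058, "dy": -0.117, "dz": 0, "wx": 0, "wy": 0, "wz": 0, "claw": 10},
    {"dx": -0.071, "dy": -0.159, "dz": 0, "wx": 0, "wy": 0, "wz": 0, "claw": 10},
    {"dx": -0.079, "dy": -0.201, "dz": 0, "wx": 0, "wy": 0, "wz": 0, "claw": 10},
    {"dx": -0.084, "dy": -0.245, "dz": 0, "wx": 0, "wy": 0, "wz": 0, "claw": 10},
    {"dx": -0.085, "dy": -0.288, "dz": 0, "wx": 0, "wy": 0, "wz": 0, "claw": 10},
    {"dx": -0.083, "dy": -0.332, "dz": 0, "wx": 0, "wy": 0, "wz": 0, "claw": 10},
  ],
)

```text
clock: 15.0
tool_pos: [0.4572, -0.1112, 0.1635]
eef_rot: [0.707, 0.707, -0.0, -0.0]
contact_force: [1.6, -2.4, 0.5]
opening: 0.236
finger_force: 20.0
```

```bash
python3 log.py f264 3
```

```text
f264 [ 0.4561 -0.111   0.1633] ang 261.5 r 0.0402 F [-0.59 -2.37 -1.06] op 0.238 ff 20.0 t 15.15 q6 0.42
  hub 60 [144.73 145.3  146.28]
```

>>> step_arm(
  motion=[
    {"dx": 0.006, "dy": -0.043, "dz": 0, "wx": 0, "wy": 0, "wz": 0, "claw": 10},
    {"dx": 0.017, "dy": -0.086, "dz": 0, "wx": 0, "wy": 0, "wz": 0, "claw": 10},
    {"dx": 0.03, "dy": -0.127, "dz": 0, "wx": 0, "wy": 0, "wz": 0, "claw": 10},
    {"dx": 0.048, "dy": -0.167, "dz": 0, "wx": 0, "wy": 0, "wz": 0, "claw": 10},
    {"dx": 0.069, "dy": -0.205, "dz": 0, "wx": 0, "wy": 0, "wz": 0, "claw": 10},
    {"dx": 0.093, "dy": -0.242, "dz": 0, "wx": 0, "wy": 0, "wz": 0, "claw": 10},
    {"dx": 0.12, "dy": -0.276, "dz": 0, "wx": 0, "wy": 0, "wz": 0, "claw": 10},
    {"dx": 0.15, "dy": -0.307, "dz": 0, "wx": 0, "wy": 0, "wz": 0, "claw": 10},
  ],
)

```text
clock: 15.95
tool_pos: [0.4327, -0.0987, 0.1635]
eef_rot: [0.707, 0.707, -0.0, -0.0]
contact_force: [0.2, -2.2, -1.0]
opening: 0.242
finger_force: 20.0
```

>>> step_arm(
  motion=[
    {"dx": 0.033, "dy": -0.029, "dz": 0, "wx": 0, "wy": 0, "wz": 0, "claw": 10},
    {"dx": 0.068, "dy": -0.055, "dz": 0, "wx": 0, "wy": 0, "wz": 0, "claw": 10},
    {"dx": 0.105, "dy": -0.078, "dz": 0, "wx": 0, "wy": 0, "wz": 0, "claw": 10},
    {"dx": 0.144, "dy": -0.097, "dz": 0, "wx": 0, "wy": 0, "wz": 0, "claw": 10},
    {"dx": 0.185, "dy": -0.113, "dz": 0, "wx": 0, "wy": 0, "wz": 0, "claw": 10},
    {"dx": 0.226, "dy": -0.125, "dz": 0, "wx": 0, "wy": 0, "wz": 0, "claw": 10},
    {"dx": 0.269, "dy": -0.134, "dz": 0, "wx": 0, "wy": 0, "wz": 0, "claw": 10},
    {"dx": 0.312, "dy": -0.139, "dz": 0, "wx": 0, "wy": 0, "wz": 0, "claw": 10},
  ],
)

```text
clock: 16.75
tool_pos: [0.422, -0.0737, 0.1635]
eef_rot: [0.707, 0.707, 0.0, -0.0]
contact_force: [0.7, -2.4, -0.9]
opening: 0.243
finger_force: 20.0
```

```bash
python3 log.py f184 3
```

```text
f184 [ 0.4219 -0.073   0.1634] ang 182.6 r 0.0401 F [ 0.22  0.97 -0.67] op 0.24 ff 20.0 t 16.9 q6 0.33
  hub 63 [143.49 144.3  145.27]
```

>>> step_arm(
  motion=[
    {"dx": 0.044, "dy": -0.001, "dz": 0, "wx": 0, "wy": 0, "wz": 0, "claw": 10},
    {"dx": 0.087, "dy": 0.002, "dz": 0, "wx": 0, "wy": 0, "wz": 0, "claw": 10},
    {"dx": 0.13, "dy": 0.008, "dz": 0, "wx": 0, "wy": 0, "wz": 0, "claw": 10},
    {"dx": 0.173, "dy": 0.018, "dz": 0, "wx": 0, "wy": 0, "wz": 0, "claw": 10},
    {"dx": 0.214, "dy": 0.032, "dz": 0, "wx": 0, "wy": 0, "wz": 0, "claw": 10},
    {"dx": 0.254, "dy": 0.049, "dz": 0, "wx": 0, "wy": 0, "wz": 0, "claw": 10},
    {"dx": 0.292, "dy": 0.07, "dz": 0, "wx": 0, "wy": 0, "wz": 0, "claw": 10},
    {"dx": 0.329, "dy": 0.094, "dz": 0, "wx": 0, "wy": 0, "wz": 0, "claw": 10},
  ],
)

```text
clock: 17.7
tool_pos: [0.4298, -0.0476, 0.1635]
eef_rot: [0.707, 0.707, 0.0, 0.0]
contact_force: [0.9, -3.3, -1.0]
opening: 0.241
finger_force: 20.0
```

```bash
python3 log.py f144 3
```

```text
f144 [ 0.4303 -0.0469  0.1635] ang 142.6 r 0.0399 F [ 1.69 -0.34 -1.27] op 0.244 ff 20.0 t 17.85 q6 0.34
  hub 26 [143.02 143.64 144.2 ]
```

>>> step_arm(
  motion=[
    {"dx": 0.034, "dy": 0.027, "dz": 0, "wx": 0, "wy": 0, "wz": 0, "claw": 10},
    {"dx": 0.066, "dy": 0.057, "dz": 0, "wx": 0, "wy": 0, "wz": 0, "claw": 10},
    {"dx": 0.095, "dy": 0.09, "dz": 0, "wx": 0, "wy": 0, "wz": 0, "claw": 10},
    {"dx": 0.121, "dy": 0.125, "dz": 0, "wx": 0, "wy": 0, "wz": 0, "claw": 10},
    {"dx": 0.143, "dy": 0.162, "dz": 0, "wx": 0, "wy": 0, "wz": 0, "claw": 10},
    {"dx": 0.163, "dy": 0.201, "dz": 0, "wx": 0, "wy": 0, "wz": 0, "claw": 10},
    {"dx": 0.179, "dy": 0.242, "dz": 0, "wx": 0, "wy": 0, "wz": 0, "claw": 10},
    {"dx": 0.191, "dy": 0.284, "dz": 0, "wx": 0, "wy": 0, "wz": 0, "claw": 10},
  ],
)

```text
clock: 18.65
tool_pos: [0.4521, -0.0325, 0.1634]
eef_rot: [0.707, 0.707, -0.0, -0.0]
contact_force: [-1.2, -5.2, -0.8]
opening: 0.241
finger_force: 20.0
```

```bash
python3 log.py f104 3
```

```text
f104 [ 0.4531 -0.0323  0.1635] ang 102.8 r 0.0399 F [ 0.97 -3.31 -1.05] op 0.244 ff 20.0 t 18.8 q6 0.38
  hub 7 [142.02 142.4  143.05]
```

>>> step_arm(
  motion=[
    {"dx": 0.009, "dy": 0.043, "dz": 0, "wx": 0, "wy": 0, "wz": 0, "claw": 10},
    {"dx": 0.014, "dy": 0.086, "dz": 0, "wx": 0, "wy": 0, "wz": 0, "claw": 10},
    {"dx": 0.015, "dy": 0.13, "dz": 0, "wx": 0, "wy": 0, "wz": 0, "claw": 10},
    {"dx": 0.012, "dy": 0.173, "dz": 0, "wx": 0, "wy": 0, "wz": 0, "claw": 10},
    {"dx": 0.006, "dy": 0.216, "dz": 0, "wx": 0, "wy": 0, "wz": 0, "claw": 10},
    {"dx": -0.005, "dy": 0.259, "dz": 0, "wx": 0, "wy": 0, "wz": 0, "claw": 10},
    {"dx": -0.018, "dy": 0.3, "dz": 0, "wx": 0, "wy": 0, "wz": 0, "claw": 10},
    {"dx": -0.036, "dy": 0.34, "dz": 0, "wx": 0, "wy": 0, "wz": 0, "claw": 10},
  ],
)

```text
clock: 19.6
tool_pos: [0.4792, -0.0352, 0.1633]
eef_rot: [0.707, 0.707, -0.0, -0.001]
contact_force: [-3.5, -3.0, -1.3]
opening: 0.242
finger_force: 20.0
```

```bash
python3 log.py f64 2
```

```text
f64 [ 0.4802 -0.0356  0.1635] ang 62.9 r 0.04 F [-2.13 -4.01 -0.94] op 0.242 ff 20.0 t 19.7 q6 0.44
  hub 0
```

>>> step_arm(
  motion=[
    {"dx": -0.021, "dy": 0.038, "dz": 0, "wx": 0, "wy": 0, "wz": 0, "claw": 10},
    {"dx": -0.045, "dy": 0.075, "dz": 0, "wx": 0, "wy": 0, "wz": 0, "claw": 10},
    {"dx": -0.072, "dy": 0.109, "dz": 0, "wx": 0, "wy": 0, "wz": 0, "claw": 10},
    {"dx": -0.102, "dy": 0.14, "dz": 0, "wx": 0, "wy": 0, "wz": 0, "claw": 10},
    {"dx": -0.135, "dy": 0.169, "dz": 0, "wx": 0, "wy": 0, "wz": 0, "claw": 10},
    {"dx": -0.17, "dy": 0.195, "dz": 0, "wx": 0, "wy": 0, "wz": 0, "claw": 10},
    {"dx": -0.207, "dy": 0.218, "dz": 0, "wx": 0, "wy": 0, "wz": 0, "claw": 10},
    {"dx": -0.246, "dy": 0.238, "dz": 0, "wx": 0, "wy": 0, "wz": 0, "claw": 10},
  ],
)

```text
clock: 20.5
tool_pos: [0.4986, -0.0548, 0.1634]
eef_rot: [0.707, 0.708, 0.0, -0.0]
contact_force: [-4.6, 1.5, -0.9]
opening: 0.241
finger_force: 20.0
```

```bash
python3 log.py f24 2
```

```text
f24 [ 0.4991 -0.0557  0.1636] ang 22.7 r 0.0402 F [-3.24 -1.5  -1.57] op 0.24 ff 20.0 t 20.6 q6 0.48
  hub 12 [139.88 140.23 141.54]
```

>>> step_arm(
  motion=[
    {"dx": -0.041, "dy": 0.016, "dz": 0, "wx": 0, "wy": 0, "wz": 0, "claw": 10},
    {"dx": -0.082, "dy": 0.028, "dz": 0, "wx": 0, "wy": 0, "wz": 0, "claw": 10},
    {"dx": -0.125, "dy": 0.037, "dz": 0, "wx": 0, "wy": 0, "wz": 0, "claw": 10},
    {"dx": -0.168, "dy": 0.042, "dz": 0, "wx": 0, "wy": 0, "wz": 0, "claw": 10},
    {"dx": -0.212, "dy": 0.043, "dz": 0, "wx": 0, "wy": 0, "wz": 0, "claw": 10},
    {"dx": -0.256, "dy": 0.04, "dz": 0, "wx": 0, "wy": 0, "wz": 0, "claw": 10},
    {"dx": -0.299, "dy": 0.034, "dz": 0, "wx": 0, "wy": 0, "wz": 0, "claw": 10},
    {"dx": -0.341, "dy": 0.024, "dz": 0, "wx": 0, "wy": 0, "wz": 0, "claw": 10},
  ],
)

```text
clock: 21.4
tool_pos: [0.5009, -0.0822, 0.1636]
eef_rot: [0.707, 0.707, 0.0, 0.0]
contact_force: [-2.5, 2.6, -0.6]
opening: 0.241
finger_force: 20.0
```

```bash
python3 log.py f-16 3
```

```text
f-16 [ 0.5006 -0.0831  0.1636] ang 342.8 r 0.0404 F [-2.8   0.57 -0.93] op 0.241 ff 20.0 t 21.55 q6 0.49
  hub 61 [140.2  141.24 142.04]
```

>>> step_arm(
  motion=[
    {"dx": -0.035, "dy": -0.011, "dz": 0, "wx": 0, "wy": 0, "wz": 0, "claw": 10},
    {"dx": -0.07, "dy": -0.026, "dz": 0, "wx": 0, "wy": 0, "wz": 0, "claw": 10},
    {"dx": -0.07, "dy": -0.026, "dz": 0, "wx": 0, "wy": 0, "wz": 0, "claw": 10},
    {"dx": -0.07, "dy": -0.026, "dz": 0, "wx": 0, "wy": 0, "wz": 0, "claw": 10},
    {"dx": -0.07, "dy": -0.026, "dz": 0, "wx": 0, "wy": 0, "wz": 0, "claw": 10},
  ],
)

```text
clock: 22.05
tool_pos: [0.4986, -0.0883, 0.1636]
eef_rot: [0.707, 0.707, -0.0, 0.0]
contact_force: [-1.8, -0.3, -1.4]
opening: 0.243
finger_force: 20.0
```

```bash
python3 log.py end 4; python3 - <<'E'
from h import *
I=[]
for t in("336","end"): I.append(cv2.resize(np.load(f"log_{t}.npz")["p"][185:265,250:340],None,fx=4,fy=4,interpolation=2))
cv2.imwrite("pics/end.png",np.hstack(I)[:,:,::-1])
a,b=[np.load(f"log_{t}.npz")["D"] for t in("336","end")]; X=pts(a,viewer.calibration("scene"))
m=(np.hypot(X[...,0]-.462,X[...,1]+.0712)<.016)&(X[...,2]>.14)&(X[...,2]<.158); print("depth diff mm",np.median((b-a)[m])*1e3)
E
```

```text
end [ 0.4985 -0.0883  0.1635] ang 335.0 r 0.0403 F [-2.25  0.66 -1.58] op 0.239 ff 20.0 t 22.25 q6 0.49
  hub 66 [140.07 141.21 142.01]
depth diff mm 6.796241
```

View pics/end.png

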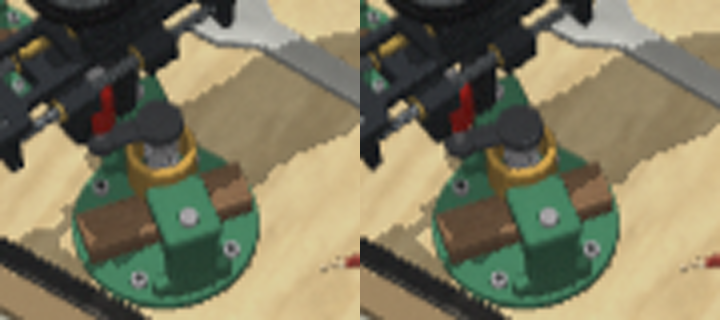

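The hub (right panel, (520,125)) now sits about 6 mm lower than just after the drop (left panel, (160,120)). It is at the same angle and the red handle is still gripped.

```bash
python3 -c "
from plant import workorder
print(workorder.finish_job())"
```

```text
the job is handed in; nothing more can be done
None
```

I turned the screw backward until it dropped into the thread (crank at about 334°, to within 4°), then turned it forward one full turn, to 335° and about 6 mm lower. The job is handed in with the red handle still gripped.

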